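# Set a balancing platform on its stand and hold it upright

## Robot

A 7-joint arm with a two-finger parallel gripper is mounted at the origin on a cart in front of the work surface, level with it; the furniture and walls round the work are solid. World frame = base frame: x ahead of the robot, y to its left, z up, the work surface at z = 0. Lengths are in m, angles in degrees, forces in N, time in s.
With the tool pointing down it reaches from about 0.425 to 0.875 m from the base axis. Payload 8.4 kg.
Tool frame: the origin (TCP) lies midway between the tips of the shut fingers; the grasp point (between the pads) lies grip_depth behind it (grip_depth is the distance from the TCP to the grasp point, in m); z points along the fingers, y is the line along which they close (so a half turn about z gives the same grasp; the last joint's range is limited). The gripper opens to 85 mm and grips with 20 to 120 N. Pads are 22 mm wide; open, the fingers measure 114 mm over their backs; the gripper's body (76 mm by 85 mm) begins 54 mm behind the grasp point. The pads swing forward as they close: fully open they stand 13 mm farther back than shut.
Start: joints at [-82.804, 19.091, 2.286, 83.961, -0.768, 76.965, -3.352], TCP at [0.145, 0.634, 0.231] pointing down, gripper open.
Joint ranges: [-147.57, 147.57], [-21.85, 119.76], [-74.77, 79.35], [14.55, 137.4], [-85.83, 265.84], [4.83, 119.75], [-152.11, 152.11]. Speed limits (degrees/s): [127.2, 127.2, 159.86, 159.86, 180, 180, 180].

## Interface

Orientations are given as a 3x3 rotation matrix whose columns are the frame's x, y, z axes.
In Python, from plant import observe, read_camera, camera_info, finish_job, outline_of, grip_depth gives the robot as it stands. The module is installed in compiled form; this text tells all that it offers.
- The arm moves only by the tool carry_out, never from a script. Its argument "rows" is a list of rows, each an object with "xyz": the shift along the world's x, y, z in units of 0.06 m (1.0 is 0.06 m), a list of three; "turn": the turn about the world's z in units of 10 degrees (1.0 is 10 degrees); "hand": the finger opening in mm, from 0 to 85.4. In form: [{"xyz": [dx, dy, dz], "turn": turn, "hand": hand}, ...]. A call has 1 to 5 rows; each row shifts and turns the commanded pose from where the row before left it; what a row does not reach is not made up. A row lasts 1/8 s, in which the tool goes at most 62.5 mm and 10.7 degrees, less where a joint would pass 70% of its speed; a pose out of reach is approached as far as the arm can. A call with a number of a shift or a turn outside -1 to 1 is refused whole. A call with a gripper value outside its range is refused whole. The fingers move at their own pace and stop on an object; the grip force is fixed at half the most. Time passes only in rows, so rows that do not move let the fingers close. It gives the time, the measured TCP pose, the force, the opening and the grip force at its end, in the units of the state.
- observe(): the state, without advancing time (a new reading comes with each control period).
- read_camera(name): name is "scene" or "side" or "wrist"; returns the picture (384x512x3 uint8, blue, green, red); there is no depth.
- camera_info(name): a dict with "fx", "fy", "cx", "cy" (pixels), "T" (4x4, takes a point from camera to world coordinates); the wrist camera has in their place "hand_eye" (4x4, takes a point from camera to tool coordinates, whose origin is the TCP and whose axes are the flange's). Camera axes: x right, y down, z forward; pixel columns grow to the right and rows downward; lengths in m; the calibration is good to about 2 mm. A picture is of the moment at which its call begins: read the wrist's pose just before it. camera_info takes no time and is no camera call.
- finish_job(): hands the job in; it is judged then, once.
Trained networks look in the newest picture that a camera, given by its name, has taken for a name from the list of things; names that differ only in an ending like _2 or _b are one class to them, and where a whole thing is asked for, a point or a joint stands for the part that bears it (a point fixed in the world has none). Each returns a list of dicts, best first, with "conf" (0 to 1); they miss things now and then, are a little off and sometimes report something else, mostly with a low value. They report only what shows in the picture. A call takes as long as a camera call. They do not tell look-alikes from the thing itself.
- outline_of(query, camera): "mask" (384x512 bool, what is visible of it) and "bbox" ([centre column, centre row, width, height] in pixels, round what is visible of it).
The state is a dict: "time_s": time; "joints": joint angles; "joint_vel": joint speeds; "joint_torque": joint torques, N m; "tcp_pos": TCP position; "tool_rot": TCP orientation; "force": force on the tool from outside, world axes, zero at the start; "torque": the same for the moment, N m; "opening": finger opening in m; "grasp_force": force on a finger pad.
Only numpy, scipy, OpenCV 4.12 (cv2) and the standard library are available. Lean on these libraries where they do the work, as an engineer would, in place of code of your own. Each camera call takes 0.05 s, during which the arm holds its last target. There are 200 camera calls.

## Task

The little two-wheeled balancing platform is parked leaning back on its rear skid and has to be held upright while its level sensor is zeroed. Hang the green saddle battery pack astride the platform's top cross bar and let go of it, and flip the parking stand down over centre until it is against its stop (in either order); then, with the wheels staying on the bench, bring the platform upright onto the stand's foot and finish while still holding it there, because on its own it tips back onto the skid. Leave the amber tape, the red cutters and the steel cup where they are.

Things in the scene. Friction and masses are not known exactly. Their poses are not given: they have to be found in the camera images.
- platform: Loose two-wheeled balancing platform, 0.72 kg, starting 0.34 rad leant back on its rear skid. Origin: middle of the wheel axle, 45 mm up; z up the mast, y along the axle, x to its back (world +x, +-0.3 rad). Black tyres 90 mm across at y +-106 mm, locked to the frame: tipping it rolls the axle along x by 45 mm per rad. Boards to z 80 mm. Upright: z vertical; let go there it tips back.
- bar_mid (a point): Middle of the platform's cross bar, on its axis, at (0, 0, 155) mm of the platform: a smooth round aluminium bar 12 mm thick along y, free from y -80 to +80 mm between black clamp heads on the two flat masts, nothing within 65 mm below it. It can be gripped from above, beside the pack, and can turn between the fingers.
- stand (a joint): Parking stand (rad), a steel leg 9 mm thick: 0 folded, level across the platform's front (robot side), pointing to its +y; 1.87 down at its stop. An over-centre spring, dead centre 0.87, pushes it to the nearer stop: pressing the foot down with about 0.6 N starts it, and past dead centre it snaps down by itself.
- stand_foot (a point): Centre of the round end (radius 6.5 mm) of the stand's red foot, which is 13 mm thick and 30 mm long. In platform coordinates (mm), t the joint value: stand_hub + 97.5*[-0.5*sin(t-0.087), cos(t-0.087), -0.866*sin(t-0.087)]; from (-40, 52, 50) folded to (-92, -65, -40) down. Stand down and platform upright, it rests on the bench.
- stand_hub (a point): Hinge point of the parking stand, at (-44, -45, 43) mm in platform coordinates.
- pack: Saddle battery pack 60 x 56 x 95 mm, 0.2 kg, standing on the bench: two green blocks (each 18 mm in x, 56 in y, 60 tall) under a black bridge, a 24 mm gap between them open below and along y. Origin: centre of its underside, z up. On top a black handle bar 14 mm thick (x), 54 long (y), 82 to 95 mm up: grip it across x from above; the bridge's top is 69 mm up. Same after a half turn.
- pack_seat (a point): Point in the roof of the pack's gap, 52 mm above its origin. 45 degree flanks centre the pack on a bar: seated on the cross bar, this point is within 5 mm of the bar's axis.
- amber_tape: Roll of amber tape, 70 mm across, 18 mm high, lies on the bench; leave it alone; origin: centre of its underside
- flush_cutters: Red-handled cutters, 122 x 40 x 12 mm, lies on the bench; leave it alone; origin: centre of its underside
- cup: Empty steel cup, 58 mm across, 63 mm high, stands on the bench; leave it alone; origin: centre of its underside
Mind the look-alikes: they are no part of the job. There is more than one size of the pack; the one meant has the size given above.

How it is judged (in metres and radians):
On the way:
1. the pack hangs astride the cross bar, let go of, and the parking stand is down against its stop, with the platform still leaning back (x of pack_seat in the frame of platform between -0.012 and 0.012 m and y of pack_seat in the frame of platform between -0.056 and 0.056 m and z of pack_seat in the frame of platform between 0.148 and 0.17 m and angle between pack's own z axis and vertical below 0.45 rad and contact force between each of the arm, the fingers and pack below 0.3 N and value of joint stand above 1.78 rad and angle between platform's own z axis and vertical above 0.15 rad), for 0.2 s.
At the end, for the whole second after the job is handed in: Fingers still hold the platform (over 1 N), still and within 0.07 rad of upright, axle 42 to 49.5 mm up, stand beyond 1.78 rad, its foot centre below 12 mm; the pack sits on the bar untouched and at rest, its seat within 12 mm in x and 56 mm in y of the bar's middle, 148 to 170 mm up the mast (x of pack_seat in the frame of platform between -0.012 and 0.012 m and y of pack_seat in the frame of platform between -0.056 and 0.056 m and z of pack_seat in the frame of platform between 0.148 and 0.17 m and angle between pack's own z axis and vertical below 0.45 rad and contact force between each of the arm, the fingers and pack below 0.3 N and value of joint stand above 1.78 rad and angle between platform's own z axis and vertical below 0.07 rad and height (world z) of stand_foot below 0.012 m and height (world z) of platform between 0.042 and 0.0495 m and contact force between the fingers and platform above 1 N and linear speed of platform below 0.02 m/s and linear speed of pack below 0.05 m/s); the arm keeps its last pose, push and grip.
It fails at once if the platform is lifted off the bench (height (world z) of platform above 0.065 m).
It fails at once if the platform falls over (angle between platform's own z axis and vertical above 0.8 rad).
It fails at once if the amber tape, cutters or cup is pushed about (over 30 mm) (distance of any of amber_tape, flush_cutters, cup from where it was at the start of the episode above 0.03 m).
It also fails if it takes over 61 s, if anything falls off the work surface, if the arm or the gripper's body presses on something with over 40 N, if the wrist force passes 120 N, or if a joint passes its speed limit or range.

## Working session

There is one attempt and no reset: what is moved stays moved. The work goes in short steps, Python scripts to look and compute and a tool call to move; the robot and the scene stay as the last step left them, time stands still between calls to the robot, and variables do not carry over. Pictures are saved under pics/ and viewed, at most 10 in all, crops included, and the job is handed in when it is done.

Besides the shell and the picture viewer there is one more tool, called by a JSON object that holds its "api" and its "payload". carry_out: Moves the arm, as the interface text tells. Shifts and turns lie within -1 to 1; 1 stands for 0.06 m of shift or 10 degrees of turn. Its arguments: {"type":"object","properties":{"rows":{"type":"array"}},"required":["rows"]}

```bash
mkdir -p pics; cat > h.py <<'E'
import numpy as np, cv2
from plant import *
def ray(cam,u,v):
    c=camera_info(cam)
    d=np.array([(u-c['cx'])/c['fx'],(v-c['cy'])/c['fy'],1.])
    T=np.array(c['T']) if 'T' in c else wristT(c)
    return T[:3,3],T[:3,:3]@d
def wristT(c):
    s=observe();T=np.eye(4);T[:3,:3]=s['tool_rot'];T[:3,3]=s['tcp_pos'];return T@np.array(c['hand_eye'])
def atz(cam,u,v,z):
    o,d=ray(cam,u,v);return o+d*(z-o[2])/d[2]
def proj(cam,P):
    c=camera_info(cam);T=np.array(c['T']) if 'T' in c else wristT(c)
    p=(np.atleast_2d(P)-T[:3,3])@T[:3,:3]
    return np.c_[c['fx']*p[:,0]/p[:,2]+c['cx'],c['fy']*p[:,1]/p[:,2]+c['cy']]
def tri(obs):
    A=np.zeros((3,3));b=np.zeros(3)
    for cam,u,v in obs:
        o,d=ray(cam,u,v);d=d/np.linalg.norm(d);M=np.eye(3)-np.outer(d,d);A+=M;b+=M@o
    return np.linalg.solve(A,b)
E
python3 - <<'E'
from h import *
ims=[]
for c in ['scene','side']:
    im=read_camera(c);cv2.imwrite(f'pics/{c}0.png',im)
    i=camera_info(c);print(c,i['fx'],np.round(np.array(i['T']),3).tolist())
    for q in ['platform','pack','stand','amber_tape','flush_cutters','cup']:
        print(q,[(round(o['conf'],2),np.round(o['bbox']).tolist()) for o in outline_of(q,c)][:4])
print(grip_depth, observe())
E
```

```text
scene 356.1162055111971 [[0.689, -0.475, 0.548, 0.091], [-0.725, -0.44, 0.53, -0.405], [-0.01, -0.762, -0.647, 0.723], [0.0, 0.0, 0.0, 1.0]]
platform [(0.87, [211.0, 191.0, 80.0, 103.0])]
pack [(0.83, [307.0, 265.0, 37.0, 43.0]), (0.79, [246.0, 261.0, 47.0, 62.0]), (0.77, [321.0, 319.0, 50.0, 66.0])]
stand [(0.73, [306.0, 267.0, 31.0, 44.0]), (0.66, [203.0, 198.0, 27.0, 22.0])]
amber_tape [(0.61, [160.0, 193.0, 24.0, 18.0]), (0.25, [308.0, 267.0, 36.0, 48.0])]
flush_cutters [(0.73, [309.0, 232.0, 41.0, 16.0]), (0.36, [210.0, 189.0, 82.0, 109.0])]
cup [(0.55, [266.0, 192.0, 18.0, 28.0])]
side 450.59760989888383 [[-0.961, -0.181, 0.21, 0.332], [-0.277, 0.595, -0.755, 0.995], [0.012, -0.783, -0.621, 0.889], [0.0, 0.0, 0.0, 1.0]]
platform [(0.89, [270.0, 231.0, 60.0, 118.0]), (0.44, [223.0, 218.0, 22.0, 25.0])]
pack [(0.63, [291.0, 173.0, 22.0, 34.0]), (0.56, [315.0, 197.0, 30.0, 43.0])]
stand [(0.68, [283.0, 229.0, 16.0, 27.0])]
amber_tape [(0.69, [264.0, 317.0, 31.0, 26.0]), (0.62, [267.0, 226.0, 61.0, 114.0])]
flush_cutters [(0.5, [238.0, 192.0, 16.0, 24.0])]
cup [(0.74, [222.0, 218.0
[... 219 characters left out ...]
 -3.35442996]), 'joint_vel': array([ 0.00380394,  0.05667095,  0.02043433,  0.04292247, -0.03941607,
        0.02981135, -0.02559103]), 'joint_torque': array([-8.98081089e-04, -6.58133054e+01,  1.36224478e+00, -4.05767727e+01,
        1.66090485e-02,  2.57126580e-03,  1.79554957e-05]), 'tcp_pos': array([0.14489312, 0.63361484, 0.23131633]), 'tool_rot': array([[-9.74821142e-01,  2.22988208e-01, -2.92023703e-05],
       [ 2.22988209e-01,  9.74821141e-01, -2.77458396e-05],
       [ 2.22800929e-05, -3.35590153e-05, -9.99999999e-01]]), 'force': array([0.59477969, 0.71444936, 0.96163823]), 'torque': array([ 0.01493165, -0.04264382, -0.05607853]), 'grasp_force': 0.0, 'opening': 0.08561484189096043}
```

View pics/scene0.png

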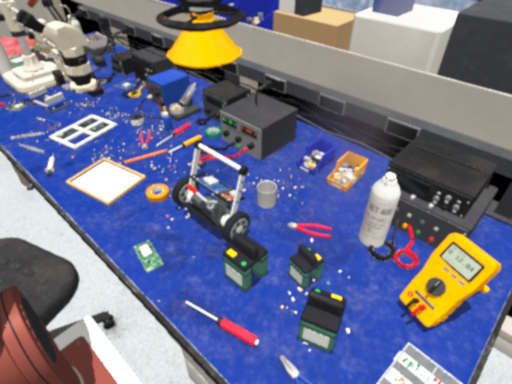

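View pics/side0.png

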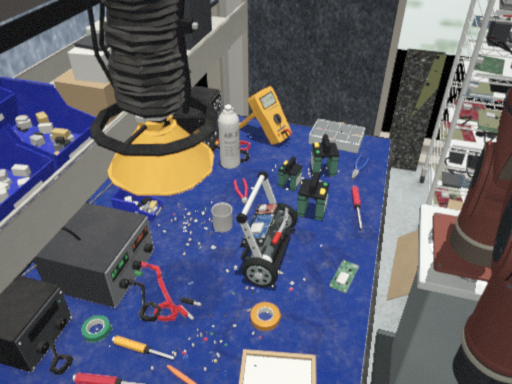

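The scene picture shows the platform near (211,191), cup (266,192), tape (158,192) and cutters (310,230). There are three packs, at (246,261), (307,265) and (321,319), so I'll enlarge that area and measure them.

```bash
python3 - <<'E'
from h import *
a=cv2.imread('pics/scene0.png')[225:355,215:355];b=cv2.imread('pics/side0.png')[130:220,270:350]
a=cv2.resize(a,None,fx=4,fy=4,interpolation=2)
b=cv2.resize(b,(240,270),interpolation=2)
o=np.zeros((520,800,3),np.uint8);o[:,:560]=a;o[:270,560:]=b
cv2.imwrite('pics/packs.png',o)
p=cv2.imread('pics/scene0.png')[135:245,165:285];cv2.imwrite('pics/plat.png',cv2.resize(p,None,fx=5,fy=5,interpolation=2))
for u,v in [(211,225),(246,280),(307,280),(321,340),(160,193),(309,232),(266,200)]: print((u,v),atz('scene',u,v,0).round(3))
for u,v in [(262,275),(312,215),(290,187),(325,172),(264,317),(222,225)]: print((u,v),atz('side',u,v,0).round(3))
E
```

```text
(211, 225) [0.519 0.161 0.   ]
(246, 280) [ 0.454 -0.039  0.   ]
(307, 280) [ 0.555 -0.146  0.   ]
(321, 340) [ 0.454 -0.257  0.   ]
(160, 193) [0.503 0.381 0.   ]
(309, 232) [ 0.685 -0.056  0.   ]
(266, 200) [0.703 0.117 0.   ]
(262, 275) [0.536 0.256 0.   ]
(312, 215) [ 0.458 -0.008  0.   ]
(290, 187) [ 0.551 -0.12   0.   ]
(325, 172) [ 0.458 -0.234  0.   ]
(264, 317) [0.496 0.377 0.   ]
(222, 225) [0.698 0.109 0.   ]
```

View pics/packs.png

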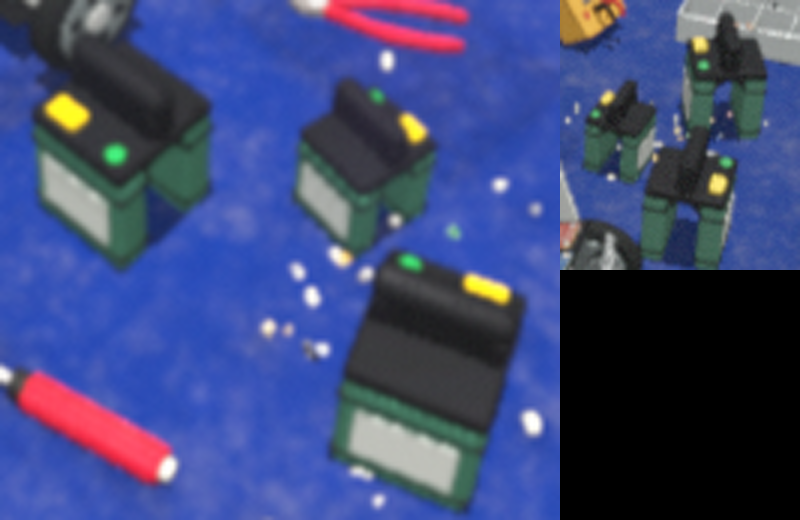

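View pics/plat.png

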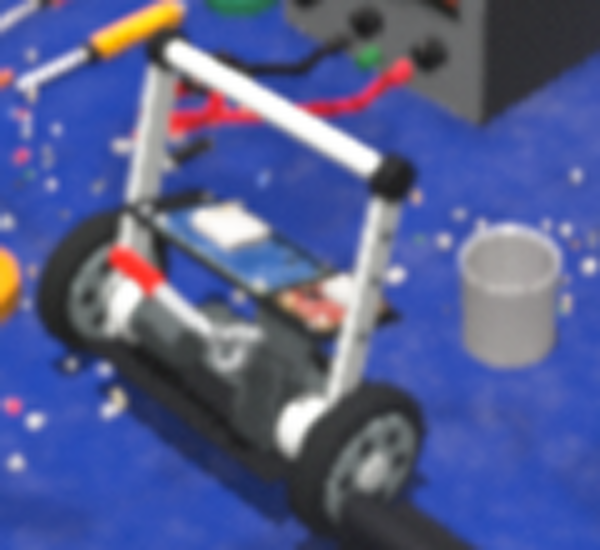

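```bash
python3 - <<'E'
from h import *
f=lambda x,y,z=0: atz('scene',x/4+215,y/4+225,z)
for n,pts in {'A':[(42,203),(123,268),(208,194)],'B':[(298,206),(357,250),(428,210)],'C':[(332,457),(467,508)]}.items():
    P=[f(*p) for p in pts];print(n,np.round(P,3)[:,:2].tolist(),[round(float(np.linalg.norm(P[i]-P[i+1]))*1000) for i in range(len(P)-1)])
# top corner heights: front vertical edge
for n,b,t in [('A',(123,268),(126,186)),('B',(357,250),(355,190)),('C',(467,508),(490,430)),('C2',(332,457),(345,387))]:
    P=f(*b);zs=np.arange(.02,.11,.0005);q=proj('scene',np.c_[np.tile(P[:2],(len(zs),1)),zs]);
    d=np.linalg.norm(q-[t[0]/4+215,t[1]/4+225],axis=1);print(n,'height',zs[d.argmin()],d.min())
g=lambda x,y,z=0: atz('side',(x-560)/3+270,y/3+130,z)
for n,pts in {'A':[(652,262),(675,266),(700,266),(720,270)],'B':[(588,165),(607,176),(623,176),(640,182)],'C':[(688,124),(710,132),(736,133),(758,137)]}.items():
    P=[g(*p) for p in pts];print(n,np.round(P,3)[:,:2].tolist(),[round(float(np.linalg.norm(P[i]-P[i+1]))*1000) for i in range(3)])
# platform: cross bar ends and tyres
h=lambda x,y:(x/5+165,y/5+135)
print([h(*p) for p in [(163,48),(390,175)]])
for c in ['scene','side']:
    im=read_camera(c)
    q=outline_of('platform',c)[0]['mask'];cv2.imwrite(f'pics/m_{c}.png',q.astype(np.uint8)*255)
E
```

```text
A [[0.429, 0.006], [0.429, -0.062], [0.503, -0.063]] [68, 73]
B [[0.534, -0.109], [0.533, -0.154], [0.585, -0.169]] [45, 54]
C [[0.422, -0.221], [0.448, -0.288]] [71]
A height 0.07800000000000006 1.3340713938638853
B height 0.056500000000000036 2.772796154373942
C height 0.07900000000000006 0.0872261640512581
C2 height 0.07050000000000005 0.44464359437036227
A [[0.488, 0.012], [0.465, 0.011], [0.442, 0.004], [0.422, 0.004]] [23, 25, 20]
B [[0.587, -0.121], [0.563, -0.108], [0.546, -0.113], [0.527, -0.108]] [27, 17, 20]
C [[0.498, -0.225], [0.472, -0.218], [0.444, -0.224], [0.42, -0.224]] [27, 29, 25]
[(197.6, 144.6), (243.0, 170.0)]
```

```bash
python3 - <<'E'
import cv2
b=cv2.imread('pics/side0.png')[165:295,215:335];cv2.imwrite('pics/plats.png',cv2.resize(b,None,fx=4.5,fy=4.5,interpolation=2))
E
```

```text
(no output)
```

View pics/plats.png

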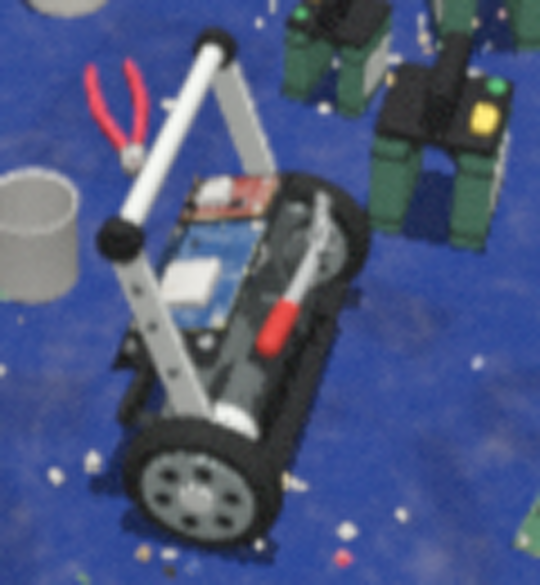

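```bash
cat > fitpack.py <<'E'
from h import *
from scipy.optimize import minimize
def box(x0,x1,y0,y1,z0,z1): return np.array([[x,y,z] for x in (x0,x1) for y in (y0,y1) for z in (z0,z1)],float)
parts=[box(-30,-12,-28,28,0,60),box(12,30,-28,28,0,60),box(-30,30,-28,28,56,69),box(-7,7,-27,27,69,95)]
def render(cam,p):
    x,y,a,s=p;R=np.array([[np.cos(a),-np.sin(a),0],[np.sin(a),np.cos(a),0],[0,0,1]])
    m=np.zeros((384*4,512*4),np.uint8)
    for b in parts:
        q=proj(cam,(b*s/1000)@R.T+[x,y,0]); cv2.fillConvexPoly(m,cv2.convexHull(np.round((q+.5)*4-.5).astype(np.int32)),1)
    return cv2.resize(m.astype(np.float32),(512,384),interpolation=cv2.INTER_AREA)
def fit(masks,p0):
    def cost(p):
        c=0
        for cam,m in masks: r=render(cam,p);c+=1-np.minimum(r,m).sum()/np.maximum(r,m).sum()
        return c
    best=None
    for da in (-.3,0,.3):
        r=minimize(cost,np.array(p0)+[0,0,da,0],method='Nelder-Mead',options=dict(initial_simplex=np.array(p0)+[0,0,da,0]+np.array([[0]*4,[.02,0,0,0],[0,.02,0,0],[0,0,.25,0],[0,0,0,.15]]),maxiter=250))
        if best is None or r.fun<best.fun:best=r
    return best
E
python3 - <<'E'
from fitpack import *
M={}
for c in ['scene','side']: read_camera(c);M[c]=outline_of('pack',c)
def pick(c,u,v):
    L=[o for o in M[c] if abs(o['bbox'][0]-u)<9 and abs(o['bbox'][1]-v)<12]
    return [(c,L[0]['mask'].astype(np.float32))] if L else []
for n,s,d,p in [('A',(246,261),(315,197),(.455,-.025,0,1)),('B',(307,265),(291,173),(.555,-.13,-.2,.85)),('C',(321,319),(325,155),(.455,-.25,-.3,1.1))]:
    ms=pick('scene',*s)+pick('side',*d)
    r=fit(ms,p);print(n,[m[0] for m in ms],r.x.round(4),round(r.fun,3))
for n,o in {'bar-y':[('scene',243,170),('side',262.8,175.7)],'bar+y':[('scene',197.6,144.6),('side',242.1,218.3)]}.items(): print(n,tri(o).round(4))
print('hub+y',atz('side',259.4,276.1,.045),'hub-y',atz('scene',240,229,.045))
E
```

```text
Traceback (most recent call last):
  File "fitpack.py", line 18, in fit
    r=minimize(cost,np.array(p0)+[0,0,da,0],method='Nelder-Mead',options=dict(initial_simplex=np.array(p0)+[0,0,da,0]+np.array([[0]*4,[.02,0,0,0],[0,.02,0,0],[0,0,.25,0],[0,0,0,.15]]),maxiter=250))
  File "fitpack.py", line 14, in cost
    for cam,m in masks: r=render(cam,p);c+=1-np.minimum(r,m).sum()/np.maximum(r,m).sum()
                          ~~~~~~^^^^^^^
  File "fitpack.py", line 9, in render
    q=proj(cam,(b*s/1000)@R.T+[x,y,0]); cv2.fillConvexPoly(m,cv2.convexHull(np.round((q+.5)*4-.5).astype(np.int32)),1)
  File "h.py", line 13, in proj
    c=camera_info(cam);T=np.array(c['T']) if 'T' in c else wristT(c)
ValueError: time passes only in moves, steps and waits
```

```bash
sed -i 's/^from plant import \*/from plant import *\nfrom plant import camera_info as _ci\n_C={}\ndef camera_info(n):\n    if n not in _C:_C[n]=_ci(n)\n    return _C[n]/' h.py
cat > run1.py <<'E'
from fitpack import *
M={}
for c in ['scene','side']: read_camera(c);M[c]=outline_of('pack',c)
def pick(c,u,v):
    L=[o for o in M[c] if abs(o['bbox'][0]-u)<9 and abs(o['bbox'][1]-v)<12]
    return [(c,L[0]['mask'].astype(np.float32))] if L else []
for n,s,d,p in [('A',(246,261),(315,197),(.455,-.025,0,1)),('B',(307,265),(291,173),(.555,-.13,-.2,.85)),('C',(321,319),(325,155),(.455,-.25,-.3,1.1))]:
    ms=pick('scene',*s)+pick('side',*d)
    r=fit(ms,p);print(n,[m[0] for m in ms],r.x.round(4),round(r.fun,3))
for n,o in {'bar-y':[('scene',243,170),('side',262.8,175.7)],'bar+y':[('scene',197.6,144.6),('side',242.1,218.3)]}.items(): print(n,tri(o).round(4))
print('hub+y',atz('side',259.4,276.1,.045),'hub-y',atz('scene',240,229,.045))
E
python3 run1.py
```

```text
A ['scene', 'side'] [ 0.4653 -0.0272 -0.0205  1.2637] 0.141
B ['side'] [ 0.5594 -0.1334 -0.2231  0.9724] 0.064
C ['scene', 'side'] [ 0.4682 -0.2415  0.3204  1.2661] 0.158
bar-y [0.5838 0.0933 0.1916]
bar+y [0.5834 0.2648 0.1909]
hub+y [0.53056685 0.29846547 0.045     ] hub-y [0.53462226 0.059405   0.045     ]
```

```bash
python3 - <<'E'
from h import *
print('lamp rim centre',tri([('scene',205,52),('side',160,170)]).round(3), 'top',tri([('scene',200,15),('side',150,125)]).round(3))
i=camera_info('wrist');print(i['fx'],np.round(i['hand_eye'],3).tolist())
from fitpack import *
read_camera('scene')
for o in outline_of('pack','scene'):
    u,v=o['bbox'][:2];p=atz('scene',u,v,.04)
    r=fit([('scene',o['mask'].astype(np.float32))],(p[0],p[1],0,1));print(o['bbox'],r.x.round(3),round(r.fun,3))
E
```

```text
lamp rim centre [0.717 0.367 0.377] top [0.718 0.37  0.474]
309.72191889725025 [[0.0, -0.965, -0.262, 0.067], [1.0, 0.0, 0.0, -0.0], [-0.0, -0.262, 0.965, -0.142], [0.0, 0.0, 0.0, 1.0]]
[245.4, 260.4, 44.9, 58.5] [ 0.467 -0.025 -0.017  1.26 ] 0.042
[305.5, 265.0, 34.7, 46.7] [ 0.561 -0.134 -0.203  0.956] 0.042
[323.8, 321.4, 51.5, 67.3] [ 0.47  -0.241  0.322  1.275] 0.031
[265.0, 195.4, 13.4, 28.5] [0.7   0.111 0.537 0.753] 0.098
```

Fitting a scaled model to the masks gives scale 1.26 for pack A (246,261), 0.96 for B (307,265) and 1.27 for C (321,319). So B is the 60 x 56 x 95 mm pack. I'll move there and confirm it with the wrist camera.

{"api": "carry_out", "payload": {"rows": [{"xyz": [0.6, -0.68, 0.3], "turn": -0.6, "hand": 85}, {"xyz": [0.6, -0.68, 0.3], "turn": -0.6, "hand": 85}, {"xyz": [0.6, -0.68, 0.3], "turn": -0.6, "hand": 85}, {"xyz": [0.6, -0.68, 0.2], "turn": -0.6, "hand": 85}, {"xyz": [0.6, -0.68, 0.2], "turn": -0.6, "hand": 85}]}}

```text
time_s: 2.02
tcp_pos: [0.326, 0.4281, 0.31]
tool_rot: [[-0.73, 0.683, 0.0], [0.683, 0.73, 0.001], [0.0, 0.001, -1.0]]
force: [1.6, 0.3, 0.1]
opening: 0.0849
grasp_force: 0.0
```

{"api": "carry_out", "payload": {"rows": [{"xyz": [0.6, -0.68, 0.2], "turn": -0.6, "hand": 85}, {"xyz": [0.6, -0.68, 0.2], "turn": -0.6, "hand": 85}, {"xyz": [0.3, -0.9, 0], "turn": -0.6, "hand": 85}, {"xyz": [0.3, -0.9, 0], "turn": -0.6, "hand": 85}, {"xyz": [0.3, -0.9, 0], "turn": -0.6, "hand": 85}]}}

```text
time_s: 2.65
tcp_pos: [0.4513, 0.1841, 0.3335]
tool_rot: [[-0.291, 0.957, 0.0], [0.957, 0.291, 0.001], [0.001, 0.001, -1.0]]
force: [0.9, 0.4, 0.3]
opening: 0.0847
grasp_force: 0.0
```

{"api": "carry_out", "payload": {"rows": [{"xyz": [0.3, -0.9, 0], "turn": -0.6, "hand": 85}, {"xyz": [0.3, -0.9, -0.2], "turn": -0.6, "hand": 85}, {"xyz": [0.3, -0.9, -0.4], "turn": -0.6, "hand": 85}, {"xyz": [0.3, -0.9, -0.4], "turn": -0.6, "hand": 85}, {"xyz": [0.3, -0.9, -0.4], "turn": -0.5, "hand": 85}]}}

```text
time_s: 3.28
tcp_pos: [0.5413, -0.0856, 0.2491]
tool_rot: [[0.208, 0.978, 0.001], [0.978, -0.208, 0.001], [0.001, 0.001, -1.0]]
force: [0.8, 1.2, -0.8]
opening: 0.0852
grasp_force: 0.0
```

```bash
python3 - <<'E'
from fitpack import *
observe();im=read_camera('wrist')
c=camera_info('wrist');c['T']=wristT(c)
for o in outline_of('pack','wrist'):
    u,v=o['bbox'][:2];p=atz('wrist',u,v,.05)
    b=o['bbox'];edge=b[0]-b[2]/2<3 or b[0]+b[2]/2>509 or b[1]-b[3]/2<3 or b[1]+b[3]/2>381
    r=fit([('wrist',o['mask'].astype(np.float32))],(p[0],p[1],-.2,1));print(round(o['conf'],2),np.round(b),edge,r.x.round(4),round(r.fun,3))
cv2.imwrite('pics/w1.png',im);print(observe()['tcp_pos'])
E
```

```text
0.89 [280. 212.  55.  66.] False [ 0.5555 -0.1427 -0.2063  0.9497] 0.051
0.64 [171. 137. 106.  89.] False [ 0.4648 -0.0339 -0.0168  1.2789] 0.024
0.6 [222. 293.  90.  87.] False [ 0.4648 -0.2469  0.3173  1.2279] 0.229
0.29 [214.  21.  93.  42.] True [ 0.5391  0.0752 -0.44    1.1219] 0.213
[ 0.53993344 -0.09076372  0.24729984]
```

View pics/w1.png

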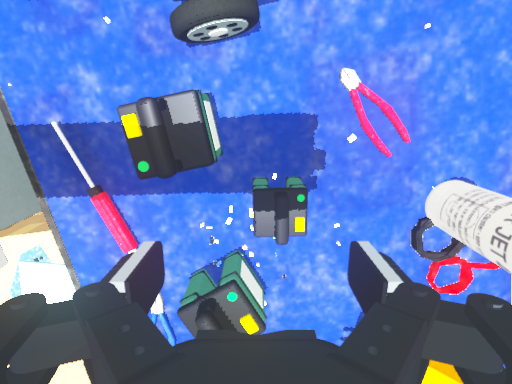

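The wrist view shows B at (280,212) with a bridge about 55 px wide, roughly 59 mm, so it is the pack meant. A at (171,137) and C at (222,293) are about 1.27 times larger. I'll hover over B and refine its position.

{"api": "carry_out", "payload": {"rows": [{"xyz": [0.15, -0.35, -0.4], "turn": 0, "hand": 85}, {"xyz": [0.15, -0.35, -0.4], "turn": 0, "hand": 85}, {"xyz": [0, 0, -0.2], "turn": 0, "hand": 85}, {"xyz": [0, 0, 0], "turn": 0, "hand": 85}, {"xyz": [0, 0, 0], "turn": 0, "hand": 85}]}}

```text
time_s: 4.0
tcp_pos: [0.5593, -0.125, 0.1902]
tool_rot: [[0.205, 0.979, 0.001], [0.979, -0.205, 0.001], [0.001, 0.001, -1.0]]
force: [-0.6, 0.3, 0.1]
opening: 0.0849
grasp_force: 0.0
```

```bash
cat > look.py <<'E'
from fitpack import *
im=read_camera('wrist');s=observe()
c=camera_info('wrist');c['T']=wristT(c)
print(s['tcp_pos'])
for o in outline_of('pack','wrist')[:3]:
    u,v=o['bbox'][:2];p=atz('wrist',u,v,.06)
    r=fit([('wrist',o['mask'].astype(np.float32))],(p[0],p[1],-.2,1));print(round(o['conf'],2),np.round(o['bbox']),r.x.round(4),round(r.fun,3))
cv2.imwrite('pics/w2.png',im)
E
python3 look.py
```

```text
[ 0.55937559 -0.12511796  0.19028693]
0.81 [199. 297.  96.  98.] [ 0.4727 -0.2379  0.4634  1.0766] 0.202
0.79 [256. 197.  68.  76.] [ 0.5577 -0.1337 -0.1859  0.9717] 0.04
0.69 [115.  91. 146. 118.] [ 0.4643 -0.027  -0.0047  1.2818] 0.021
```

{"api": "carry_out", "payload": {"rows": [{"xyz": [0, -0.15, -0.6], "turn": 0, "hand": 85}, {"xyz": [0, 0, -0.6], "turn": 0, "hand": 85}, {"xyz": [0, 0, -0.6], "turn": 0, "hand": 85}, {"xyz": [0, 0, -0.15], "turn": 0, "hand": 60}, {"xyz": [0, 0, 0], "turn": 0, "hand": 40}]}}

```text
time_s: 4.72
tcp_pos: [0.5592, -0.1349, 0.073]
tool_rot: [[0.206, 0.979, 0.0], [0.979, -0.206, -0.0], [-0.0, 0.0, -1.0]]
force: [0.8, -0.4, 0.3]
opening: 0.051
grasp_force: 0.0
```

{"api": "carry_out", "payload": {"rows": [{"xyz": [0, 0, 0], "turn": 0, "hand": 8}, {"xyz": [0, 0, 0], "turn": 0, "hand": 8}, {"xyz": [0, 0, 0], "turn": 0, "hand": 8}, {"xyz": [0, 0, 0], "turn": 0, "hand": 8}, {"xyz": [0, 0, 0], "turn": 0, "hand": 8}]}}

```text
time_s: 5.35
tcp_pos: [0.5596, -0.1349, 0.0736]
tool_rot: [[0.206, 0.979, 0.002], [0.979, -0.206, 0.001], [0.001, 0.001, -1.0]]
force: [-2.9, 0.8, 7.4]
opening: 0.0129
grasp_force: 59.5
```

{"api": "carry_out", "payload": {"rows": [{"xyz": [0, 0, 0.4], "turn": 0, "hand": 8}, {"xyz": [0, 0, 0.8], "turn": 0, "hand": 8}, {"xyz": [0, 0, 0.9], "turn": 0, "hand": 8}, {"xyz": [0, 0, 0.9], "turn": 0, "hand": 8}, {"xyz": [0, 0, 0.9], "turn": 0, "hand": 8}]}}

```text
time_s: 5.98
tcp_pos: [0.5584, -0.1351, 0.3084]
tool_rot: [[0.206, 0.979, 0.0], [0.979, -0.206, 0.0], [0.001, 0.0, -1.0]]
force: [0.1, 0.9, -2.5]
opening: 0.0128
grasp_force: 58.9
```

{"api": "carry_out", "payload": {"rows": [{"xyz": [0, 0.4, 0.3], "turn": 0.4, "hand": 8}, {"xyz": [0.1, 0.8, 0], "turn": 0.4, "hand": 8}, {"xyz": [0.1, 0.8, 0], "turn": 0.4, "hand": 8}, {"xyz": [0.1, 0.8, 0], "turn": 0, "hand": 8}, {"xyz": [0.1, 0.8, 0], "turn": 0, "hand": 8}]}}

```text
time_s: 6.6
tcp_pos: [0.5821, 0.0839, 0.3233]
tool_rot: [[-0.005, 1.0, -0.002], [1.0, 0.005, 0.0], [0.0, -0.002, -1.0]]
force: [0.4, 0.3, -0.7]
opening: 0.0129
grasp_force: 58.9
```

{"api": "carry_out", "payload": {"rows": [{"xyz": [0, 0.6, 0], "turn": 0, "hand": 8}, {"xyz": [0, 0.4, 0], "turn": 0, "hand": 8}, {"xyz": [0, 0, 0], "turn": 0, "hand": 8}]}}

```text
time_s: 6.98
tcp_pos: [0.5822, 0.1435, 0.3233]
tool_rot: [[-0.006, 1.0, -0.002], [1.0, 0.006, -0.0], [-0.0, -0.002, -1.0]]
force: [-0.3, 0.6, -2.4]
opening: 0.0129
grasp_force: 58.9
```

```bash
python3 - <<'E'
from h import *
s=observe();print(s['tcp_pos'])
ims=[]
for c,(u,v) in [('scene',(225,165)),('side',(255,195))]:
    im=read_camera(c);ims.append(cv2.resize(im[v-75:v+75,u-50:u+50],None,fx=4,fy=4,interpolation=2))
cv2.imwrite('pics/pre.png',np.hstack(ims))
E
```

```text
[0.58217787 0.14354953 0.32334729]
```

View pics/pre.png

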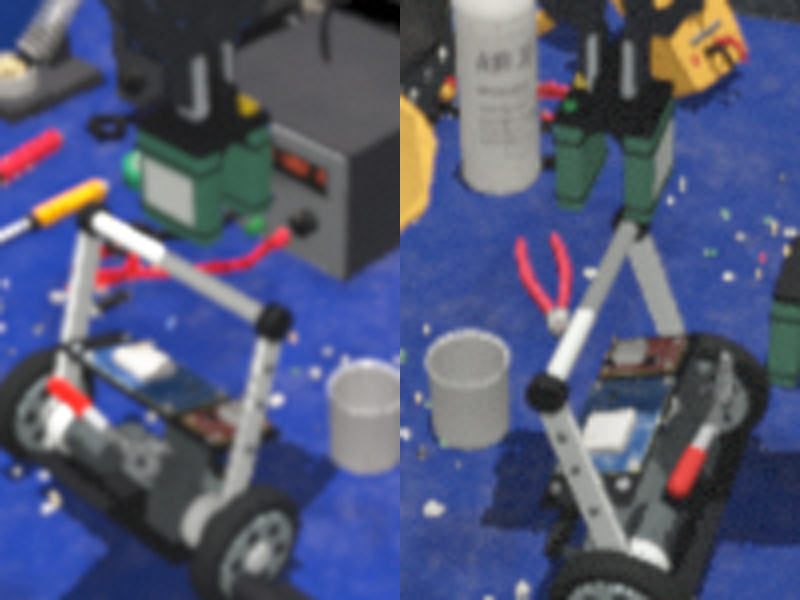

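The pack hangs above the bar: clamp heads at scene (198.8,144.5) and (243.3,170.5), the same place as before. I'll lower it astride the bar.

{"api": "carry_out", "payload": {"rows": [{"xyz": [0.02, 0, -0.4], "turn": 0, "hand": 8}, {"xyz": [0, 0, -0.5], "turn": 0, "hand": 8}, {"xyz": [0, 0, -0.4], "turn": 0, "hand": 8}, {"xyz": [0, 0, -0.3], "turn": 0, "hand": 8}, {"xyz": [0, 0, 0], "turn": 0, "hand": 8}]}}

```text
time_s: 7.7
tcp_pos: [0.5835, 0.14, 0.2273]
tool_rot: [[-0.001, 1.0, -0.002], [1.0, 0.001, -0.001], [-0.001, -0.002, -1.0]]
force: [-0.4, 0.6, -2.2]
opening: 0.0126
grasp_force: 58.8
```

{"api": "carry_out", "payload": {"rows": [{"xyz": [0, 0, -0.1], "turn": 0, "hand": 8}, {"xyz": [0, 0, -0.05], "turn": 0, "hand": 8}, {"xyz": [0, 0, 0], "turn": 0, "hand": 8}]}}

```text
time_s: 8.07
tcp_pos: [0.5842, 0.1411, 0.2195]
tool_rot: [[-0.002, 1.0, 0.0], [1.0, 0.002, 0.0], [0.0, 0.0, -1.0]]
force: [1.4, -1.1, -1.9]
opening: 0.0125
grasp_force: 58.9
```

{"api": "carry_out", "payload": {"rows": [{"xyz": [0, 0, -0.05], "turn": 0, "hand": 8}, {"xyz": [0, 0, 0], "turn": 0, "hand": 8}]}}

```text
time_s: 8.32
tcp_pos: [0.584, 0.141, 0.2162]
tool_rot: [[-0.002, 1.0, -0.0], [1.0, 0.002, -0.0], [-0.0, -0.0, -1.0]]
force: [-0.4, -0.4, -2.4]
opening: 0.0126
grasp_force: 58.9
```

{"api": "carry_out", "payload": {"rows": [{"xyz": [0, 0, -0.05], "turn": 0, "hand": 8}, {"xyz": [0, 0, 0], "turn": 0, "hand": 8}]}}

```text
time_s: 8.57
tcp_pos: [0.584, 0.141, 0.2131]
tool_rot: [[-0.002, 1.0, -0.0], [1.0, 0.002, -0.0], [-0.0, -0.0, -1.0]]
force: [0.7, 1.0, -1.8]
opening: 0.0127
grasp_force: 58.9
```

{"api": "carry_out", "payload": {"rows": [{"xyz": [0, 0, -0.04], "turn": 0, "hand": 8}, {"xyz": [0, 0, 0], "turn": 0, "hand": 8}]}}

```text
time_s: 8.82
tcp_pos: [0.5848, 0.1411, 0.2117]
tool_rot: [[-0.002, 1.0, 0.002], [1.0, 0.002, 0.001], [0.001, 0.002, -1.0]]
force: [1.0, 0.5, 3.3]
opening: 0.013
grasp_force: 59.7
```

{"api": "carry_out", "payload": {"rows": [{"xyz": [0, 0, -0.04], "turn": 0, "hand": 8}, {"xyz": [0, 0, 0], "turn": 0, "hand": 8}]}}

```text
time_s: 9.07
tcp_pos: [0.5858, 0.1408, 0.2115]
tool_rot: [[-0.002, 1.0, 0.004], [1.0, 0.002, 0.002], [0.002, 0.004, -1.0]]
force: [-2.7, -1.6, 19.0]
opening: 0.0125
grasp_force: 61.8
```

{"api": "carry_out", "payload": {"rows": [{"xyz": [0, 0, 0.04], "turn": 0, "hand": 8}, {"xyz": [0, 0, 0], "turn": 0, "hand": 14}, {"xyz": [0, 0, 0], "turn": 0, "hand": 22}, {"xyz": [0, 0, 0], "turn": 0, "hand": 40}, {"xyz": [0, 0, 0], "turn": 0, "hand": 60}]}}

```text
time_s: 9.7
tcp_pos: [0.584, 0.141, 0.2107]
tool_rot: [[-0.002, 1.0, -0.0], [1.0, 0.002, -0.0], [-0.0, -0.0, -1.0]]
force: [0.2, -0.7, -0.0]
opening: 0.057
grasp_force: 0.0
```

{"api": "carry_out", "payload": {"rows": [{"xyz": [0, 0, 0.3], "turn": 0, "hand": 60}, {"xyz": [0, 0, 0.7], "turn": 0, "hand": 60}, {"xyz": [0, 0, 0.8], "turn": 0, "hand": 40}, {"xyz": [0, 0, 0], "turn": 0, "hand": 0}, {"xyz": [0, 0, 0], "turn": 0, "hand": 0}]}}

```text
time_s: 10.32
tcp_pos: [0.5841, 0.141, 0.3193]
tool_rot: [[-0.002, 1.0, 0.0], [1.0, 0.002, 0.0], [0.0, 0.0, -1.0]]
force: [-0.1, -0.2, -0.5]
opening: 0.0055
grasp_force: 0.0
```

```bash
python3 - <<'E'
from h import *
print(observe()['tcp_pos'])
ims=[]
for c,(u,v) in [('scene',(222,175)),('side',(265,215))]:
    im=read_camera(c);ims.append(cv2.resize(im[v-75:v+75,u-50:u+50],None,fx=4,fy=4,interpolation=2))
cv2.imwrite('pics/post.png',np.hstack(ims))
E
```

```text
[0.58406839 0.14099085 0.31928493]
```

View pics/post.png

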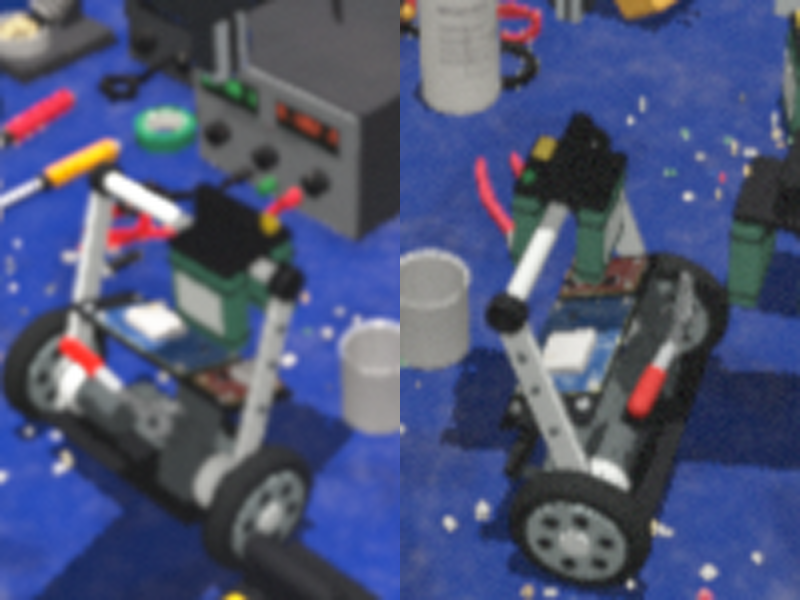

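The pack hangs astride the bar, left of the -y clamp head. The red stand foot is at scene (191.5,188.8) and side (276.3,237.5).

```bash
python3 - <<'E'
from h import *
P=tri([('scene',191.5,188.75),('side',276.25,237.5)]);print(P.round(4),proj('scene',P),proj('side',P))
for n,o in {'bar-y':[('scene',172+287/4,100+282/4),('side',215+220/4,140+150/4)],'bar+y':[('scene',172+103/4,100+178/4),('side',215+105/4,140+314/4)]}.items(): print(n,tri(o).round(4))
F=np.array([.511,.231,.1055]);print(proj('scene',F),proj('side',F))
E
```

```text
[0.5114 0.2182 0.1053] [[191.46686877 188.7774236 ]] [[276.21269626 237.47165493]]
bar-y [0.5722 0.0878 0.1918]
bar+y [0.585  0.2657 0.1904]
[[188.3132509  186.73477385]] [[275.04954862 241.01350768]]
```

{"api": "carry_out", "payload": {"rows": [{"xyz": [-0.45, 0.47, 0], "turn": 0, "hand": 0}, {"xyz": [-0.45, 0.47, -0.1], "turn": 0, "hand": 0}, {"xyz": [-0.45, 0.46, -0.7], "turn": 0, "hand": 0}, {"xyz": [0, 0, -0.9], "turn": 0, "hand": 0}, {"xyz": [0, 0, -0.9], "turn": 0, "hand": 0}]}}

```text
time_s: 11.05
tcp_pos: [0.502, 0.2255, 0.1608]
tool_rot: [[-0.004, 1.0, -0.001], [1.0, 0.004, -0.0], [-0.0, -0.001, -1.0]]
force: [1.2, 0.7, -1.1]
opening: 0.0001
grasp_force: 0.0
```

{"api": "carry_out", "payload": {"rows": [{"xyz": [0, 0, -0.4], "turn": 0, "hand": 0}, {"xyz": [0, 0, -0.1], "turn": 0, "hand": 0}, {"xyz": [0, 0, 0], "turn": 0, "hand": 0}]}}

```text
time_s: 11.42
tcp_pos: [0.5032, 0.225, 0.1331]
tool_rot: [[-0.002, 1.0, -0.0], [1.0, 0.002, -0.0], [-0.0, -0.0, -1.0]]
force: [-0.2, -0.0, 1.0]
opening: 0.0005
grasp_force: 0.0
```

{"api": "carry_out", "payload": {"rows": [{"xyz": [0, 0, -0.3], "turn": 0, "hand": 0}, {"xyz": [-0.05, 0, -0.15], "turn": 0, "hand": 0}, {"xyz": [0, 0, 0], "turn": 0, "hand": 0}]}}

```text
time_s: 11.8
tcp_pos: [0.4984, 0.2256, 0.1053]
tool_rot: [[-0.003, 1.0, -0.003], [1.0, 0.003, 0.0], [0.0, -0.003, -1.0]]
force: [-5.4, 0.6, 8.2]
opening: 0.0
grasp_force: 4.5
```

{"api": "carry_out", "payload": {"rows": [{"xyz": [-0.12, -0.03, -0.1], "turn": 0, "hand": 0}, {"xyz": [-0.12, -0.03, -0.1], "turn": 0, "hand": 0}, {"xyz": [0, 0, 0], "turn": 0, "hand": 0}]}}

```text
time_s: 12.18
tcp_pos: [0.4844, 0.2221, 0.0936]
tool_rot: [[-0.003, 1.0, -0.002], [1.0, 0.003, 0.001], [0.001, -0.002, -1.0]]
force: [-3.7, 2.2, 5.0]
opening: -0.0001
grasp_force: 2.8
```

{"api": "carry_out", "payload": {"rows": [{"xyz": [-0.17, -0.08, -0.15], "turn": 0, "hand": 0}, {"xyz": [-0.17, -0.08, -0.15], "turn": 0, "hand": 0}, {"xyz": [-0.14, -0.12, -0.14], "turn": 0, "hand": 0}, {"xyz": [-0.14, -0.14, -0.14], "turn": 0, "hand": 0}, {"xyz": [0, 0, 0], "turn": 0, "hand": 0}]}}

```text
time_s: 12.8
tcp_pos: [0.4464, 0.1955, 0.0584]
tool_rot: [[-0.002, 1.0, -0.004], [1.0, 0.002, -0.001], [-0.001, -0.004, -1.0]]
force: [-6.4, -0.2, 8.2]
opening: -0.0002
grasp_force: 5.4
```

```bash
python3 - <<'E'
from h import *
print(observe()['tcp_pos'])
ims=[]
for c,(u,v) in [('scene',(215,190)),('side',(265,220))]:
    im=read_camera(c);ims.append(cv2.resize(im[v-75:v+75,u-50:u+50],None,fx=4,fy=4,interpolation=2))
cv2.imwrite('pics/st.png',np.hstack(ims))
E
```

```text
[0.44644662 0.19546839 0.05842736]
```

View pics/st.png

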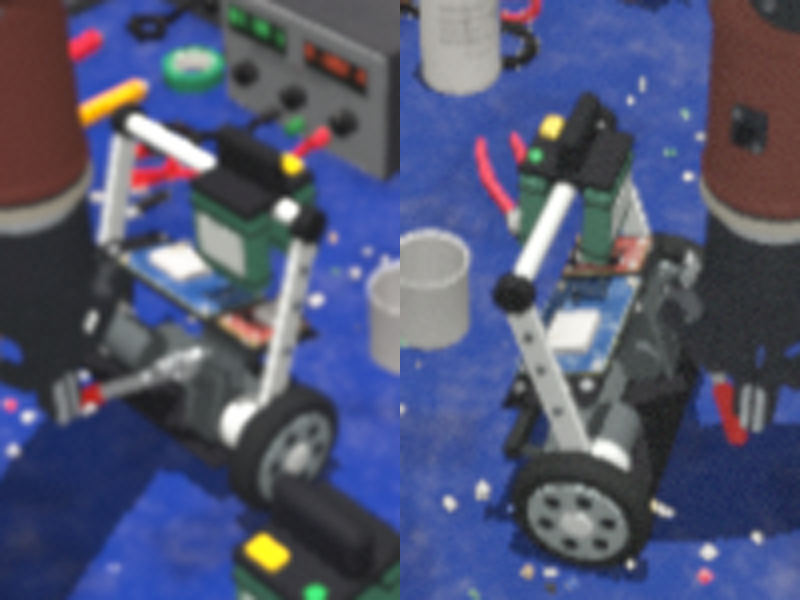

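The stand is part way down, with the red foot under the fingers at scene (187,212). I'll push it on past dead centre.

{"api": "carry_out", "payload": {"rows": [{"xyz": [-0.1, -0.15, -0.12], "turn": 0, "hand": 0}, {"xyz": [-0.08, -0.15, -0.1], "turn": 0, "hand": 0}, {"xyz": [-0.06, -0.1, -0.08], "turn": 0, "hand": 0}, {"xyz": [0, 0, 0], "turn": 0, "hand": 0}]}}

```text
time_s: 13.4
tcp_pos: [0.4313, 0.1716, 0.0402]
tool_rot: [[-0.002, 1.0, -0.005], [1.0, 0.002, -0.001], [-0.001, -0.005, -1.0]]
force: [-11.1, 1.0, 6.6]
opening: -0.0004
grasp_force: 6.4
```

{"api": "carry_out", "payload": {"rows": [{"xyz": [-0.15, 0.1, 0.3], "turn": 0, "hand": 0}, {"xyz": [-0.15, 0.1, 0.8], "turn": 0, "hand": 0}, {"xyz": [0, 0, 0.9], "turn": 0, "hand": 0}, {"xyz": [0, 0, 0.9], "turn": 0, "hand": 0}, {"xyz": [0, 0, 0.9], "turn": 0, "hand": 30}]}}

```text
time_s: 14.02
tcp_pos: [0.4162, 0.1838, 0.271]
tool_rot: [[-0.001, 1.0, 0.001], [1.0, 0.001, 0.001], [0.001, 0.001, -1.0]]
force: [0.8, 1.1, -0.2]
opening: 0.0168
grasp_force: 0.0
```

```bash
python3 - <<'E'
from h import *
print(observe()['tcp_pos'])
ims=[]
for c,(u,v) in [('scene',(215,190)),('side',(265,220))]:
    im=read_camera(c);ims.append(cv2.resize(im[v-75:v+75,u-50:u+50],None,fx=4,fy=4,interpolation=2))
cv2.imwrite('pics/st2.png',np.hstack(ims))
E
```

```text
[0.41621223 0.18377666 0.27102481]
```

View pics/st2.png

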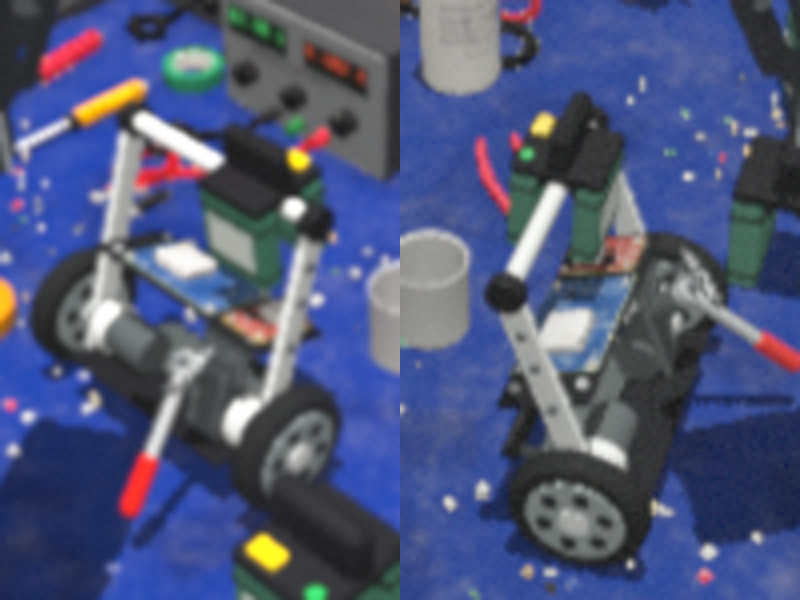

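The stand has snapped down, with the red foot end near scene (197.5,243). I'll check the foot and bar numerically.

```bash
python3 - <<'E'
from h import *
obs=[]
for c,r in [('scene',(185,215,225,250)),('side',(300,330,210,250))]:
    im=read_camera(c).astype(int);m=((im[...,2]>130)&(im[...,1]<80)&(im[...,0]<80)).astype(np.uint8)
    m[:r[2]]=0;m[r[3]:]=0;m[:,:r[0]]=0;m[:,r[1]:]=0
    v,u=np.nonzero(m);obs.append((c,u.mean(),v.mean()));print(c,len(u),u.mean(),v.mean())
P=tri(obs);print('foot mid',P.round(4),[proj(c,P).round(1).tolist() for c in('scene','side')])
print('bar+y',tri([('scene',198.25,144.5),('side',241.75,218.25)]).round(4),'bar-y at z.191',atz('scene',244,170,.191).round(4))
t=1.87
hub=np.array([-44,-45,43.]);l=.34;R=np.array([[np.cos(l),0,np.sin(l)],[0,1,0],[-np.sin(l),0,np.cos(l)]])
for t in (1.7,1.78,1.87):
    f=hub+(97.5-8.5)*np.array([-.5*np.sin(t-.087),np.cos(t-.087),-.866*np.sin(t-.087)]);print(t,np.array([.532,.179,.045])+R@f/1000)
E
```

```text
scene 69 198.71014492753622 236.28985507246378
side 38 309.3421052631579 233.26315789473685
foot mid [0.444  0.118  0.0459] [[[198.7, 236.3]], [[309.3, 233.2]]]
bar+y [0.5848 0.2642 0.1905] bar-y at z.191 [0.5877 0.0924 0.191 ]
1.7 [0.43726322 0.13024499 0.04244167]
1.78 [0.43770752 0.12315092 0.0428214 ]
1.87 [0.43872055 0.1152553  0.04368717]
```

{"api": "carry_out", "payload": {"rows": [{"xyz": [0.6, 0.2, 0.3], "turn": 0, "hand": 60}, {"xyz": [0.9, 0.2, 0], "turn": 0, "hand": 60}, {"xyz": [0.9, 0.2, 0], "turn": 0, "hand": 60}, {"xyz": [0.42, 0.02, 0], "turn": 0, "hand": 60}, {"xyz": [0, 0, -0.4], "turn": 0, "hand": 60}]}}

```text
time_s: 14.85
tcp_pos: [0.5874, 0.2204, 0.2615]
tool_rot: [[0.0, 1.0, 0.001], [1.0, -0.0, -0.003], [-0.003, 0.001, -1.0]]
force: [-0.2, 0.2, -0.2]
opening: 0.06
grasp_force: 0.0
```

{"api": "carry_out", "payload": {"rows": [{"xyz": [0, 0, -0.5], "turn": 0, "hand": 60}, {"xyz": [0, 0, -0.6], "turn": 0, "hand": 60}, {"xyz": [0, 0, -0.4], "turn": 0, "hand": 60}, {"xyz": [0, 0, 0], "turn": 0, "hand": 60}]}}

```text
time_s: 15.35
tcp_pos: [0.5836, 0.2204, 0.1699]
tool_rot: [[-0.001, 1.0, -0.005], [1.0, 0.001, -0.003], [-0.003, -0.005, -1.0]]
force: [0.1, -0.5, 0.7]
opening: 0.0598
grasp_force: 0.0
```

{"api": "carry_out", "payload": {"rows": [{"xyz": [0, 0, 0], "turn": 0, "hand": 30}, {"xyz": [0, 0, 0], "turn": 0, "hand": 20}, {"xyz": [0, 0, 0], "turn": 0, "hand": 16}, {"xyz": [0, 0, 0], "turn": 0, "hand": 12}, {"xyz": [0, 0, 0], "turn": 0, "hand": 8}]}}

```text
time_s: 15.98
tcp_pos: [0.586, 0.2215, 0.1738]
tool_rot: [[-0.002, 1.0, 0.002], [1.0, 0.002, 0.001], [0.001, 0.002, -1.0]]
force: [2.0, -0.5, 2.6]
opening: 0.0101
grasp_force: 58.4
```

{"api": "carry_out", "payload": {"rows": [{"xyz": [0, 0, 0], "turn": 0, "hand": 8}, {"xyz": [0, 0, 0], "turn": 0, "hand": 8}]}}

```text
time_s: 16.23
tcp_pos: [0.586, 0.2216, 0.1738]
tool_rot: [[-0.002, 1.0, 0.002], [1.0, 0.002, 0.001], [0.001, 0.002, -1.0]]
force: [2.5, 0.6, 4.8]
opening: 0.01
grasp_force: 58.6
```

{"api": "carry_out", "payload": {"rows": [{"xyz": [-0.1, 0, 0.022], "turn": 0, "hand": 8}, {"xyz": [-0.1, 0, 0.022], "turn": 0, "hand": 8}, {"xyz": [-0.11, 0, 0.02], "turn": 0, "hand": 8}, {"xyz": [-0.11, 0, 0.02], "turn": 0, "hand": 8}, {"xyz": [0, 0, 0], "turn": 0, "hand": 8}]}}

```text
time_s: 16.85
tcp_pos: [0.561, 0.2217, 0.1796]
tool_rot: [[-0.002, 1.0, 0.003], [1.0, 0.002, 0.001], [0.001, 0.003, -1.0]]
force: [4.0, 1.3, 8.7]
opening: 0.0097
grasp_force: 58.8
```

{"api": "carry_out", "payload": {"rows": [{"xyz": [-0.12, 0, 0.015], "turn": 0, "hand": 8}, {"xyz": [-0.12, 0, 0.015], "turn": 0, "hand": 8}, {"xyz": [-0.12, 0, 0.008], "turn": 0, "hand": 8}, {"xyz": [-0.1, 0, 0.005], "turn": 0, "hand": 8}, {"xyz": [0, 0, 0], "turn": 0, "hand": 8}]}}

```text
time_s: 17.48
tcp_pos: [0.5332, 0.2218, 0.1819]
tool_rot: [[-0.003, 1.0, 0.002], [1.0, 0.003, 0.001], [0.001, 0.002, -1.0]]
force: [3.5, 0.1, 8.4]
opening: 0.0098
grasp_force: 61.5
```

{"api": "carry_out", "payload": {"rows": [{"xyz": [-0.08, 0, 0.005], "turn": 0, "hand": 8}, {"xyz": [-0.08, 0, 0.003], "turn": 0, "hand": 8}, {"xyz": [0, 0, 0], "turn": 0, "hand": 8}]}}

```text
time_s: 17.85
tcp_pos: [0.5226, 0.2218, 0.1817]
tool_rot: [[-0.003, 1.0, 0.0], [1.0, 0.003, 0.001], [0.001, 0.0, -1.0]]
force: [1.7, 0.5, 6.1]
opening: 0.0098
grasp_force: 62.6
```

{"api": "carry_out", "payload": {"rows": [{"xyz": [-0.04, 0, 0], "turn": 0, "hand": 8}, {"xyz": [0, 0, 0], "turn": 0, "hand": 8}]}}

```text
time_s: 18.1
tcp_pos: [0.5205, 0.2217, 0.1817]
tool_rot: [[-0.003, 1.0, 0.001], [1.0, 0.003, 0.001], [0.001, 0.001, -1.0]]
force: [1.1, 1.3, 5.8]
opening: 0.0099
grasp_force: 62.6
```

{"api": "carry_out", "payload": {"rows": [{"xyz": [-0.04, 0, 0], "turn": 0, "hand": 8}, {"xyz": [0, 0, 0], "turn": 0, "hand": 8}]}}

```text
time_s: 18.35
tcp_pos: [0.5186, 0.2218, 0.1817]
tool_rot: [[-0.003, 1.0, 0.002], [1.0, 0.003, 0.001], [0.001, 0.002, -1.0]]
force: [3.1, 1.2, 5.3]
opening: 0.0103
grasp_force: 62.5
```

```bash
cat > chk.py <<'E'
from h import *
obs=[]
for c,r in [('scene',(170,215,220,262)),('side',(290,345,200,260))]:
    im=read_camera(c).astype(int);cv2.imwrite(f'pics/e_{c}.png',im);m=((im[...,2]>120)&(im[...,1]<80)&(im[...,0]<80)).astype(np.uint8)
    m[:r[2]]=0;m[r[3]:]=0;m[:,:r[0]]=0;m[:,r[1]:]=0
    v,u=np.nonzero(m);obs.append((c,u.mean(),v.mean()));print(c,len(u),u.mean().round(1),v.mean().round(1))
print('foot mid',tri(obs).round(4))
# expected upright foot mid with axle x a
hub=np.array([-44,-45,43.]);t=1.87
for l in (0,.04,.08):
    R=np.array([[np.cos(l),0,np.sin(l)],[0,1,0],[-np.sin(l),0,np.cos(l)]])
    f=hub+89*np.array([-.5*np.sin(t-.087),np.cos(t-.087),-.866*np.sin(t-.087)]);P=np.array([.518+.045*l,.179,.045])+R@f/1000;print(l,P.round(4),[proj(c,P).round(1).tolist() for c in('scene','side')])
s=observe();print(s['tcp_pos'],s['force'])
E
python3 chk.py
```

```text
scene 55 197.5 246.5
side 30 313.1 241.6
foot mid [0.4329 0.1159 0.0165]
0 [0.4305 0.1153 0.0127] [[[196.7, 248.4]], [[313.5, 242.4]]]
0.04 [0.4311 0.1153 0.0162] [[[196.7, 247.4]], [[313.4, 241.4]]]
0.08 [0.4318 0.1153 0.0198] [[[196.8, 246.3]], [[313.2, 240.4]]]
[0.51858089 0.22176537 0.18174072] [3.8109887  2.38571443 5.65625629][ WARN:0@2.059] global loadsave.cpp:1063 imwrite_ Unsupported depth image for selected encoder is fallbacked to CV_8U.
```

{"api": "carry_out", "payload": {"rows": [{"xyz": [-0.04, 0, 0], "turn": 0, "hand": 8}, {"xyz": [0, 0, 0], "turn": 0, "hand": 8}]}}

```text
time_s: 18.7
tcp_pos: [0.5163, 0.2219, 0.1817]
tool_rot: [[-0.003, 1.0, 0.002], [1.0, 0.003, 0.001], [0.001, 0.002, -1.0]]
force: [3.7, 0.7, 4.7]
opening: 0.0099
grasp_force: 62.6
```

{"api": "carry_out", "payload": {"rows": [{"xyz": [-0.03, 0, 0], "turn": 0, "hand": 8}, {"xyz": [0, 0, 0], "turn": 0, "hand": 8}]}}

```text
time_s: 18.95
tcp_pos: [0.5146, 0.2221, 0.1817]
tool_rot: [[-0.003, 1.0, 0.002], [1.0, 0.003, 0.001], [0.001, 0.002, -1.0]]
force: [4.4, 2.7, 4.0]
opening: 0.01
grasp_force: 62.7
```

```bash
python3 chk.py 2>/dev/null
```

```text
scene 56 196.5 247.1
side 30 314.3 242.1
foot mid [0.4296 0.1164 0.0163]
0 [0.4305 0.1153 0.0127] [[[196.7, 248.4]], [[313.5, 242.4]]]
0.04 [0.4311 0.1153 0.0162] [[[196.7, 247.4]], [[313.4, 241.4]]]
0.08 [0.4318 0.1153 0.0198] [[[196.8, 246.3]], [[313.2, 240.4]]]
[0.5144448  0.22205601 0.18172677] [4.88379892 1.67408637 5.3611003 ]
```

{"api": "carry_out", "payload": {"rows": [{"xyz": [0, 0, 0], "turn": 0, "hand": 8}, {"xyz": [0, 0, 0], "turn": 0, "hand": 8}, {"xyz": [0, 0, 0], "turn": 0, "hand": 8}, {"xyz": [0, 0, 0], "turn": 0, "hand": 8}]}}

```text
time_s: 19.55
tcp_pos: [0.5144, 0.2221, 0.1817]
tool_rot: [[-0.003, 1.0, 0.001], [1.0, 0.003, 0.001], [0.001, 0.001, -1.0]]
force: [4.2, 2.2, 5.7]
opening: 0.0096
grasp_force: 62.6
```

```bash
cat > pk.py <<'E'
from fitpack import *
import fitpack
for b in fitpack.parts: b[:,2]+=148
for cam in ('side','scene'):
    read_camera(cam)
    for o in outline_of('pack',cam):
        p=atz(cam,*o['bbox'][:2],.19)
        if abs(p[0]-.515)<.05 and abs(p[1]-.14)<.06:
            m=o['mask'].astype(np.float32);best=min((1-np.minimum(r,m).sum()/np.maximum(r,m).sum(),x,y) for x in np.arange(.49,.545,.003) for y in np.arange(.11,.18,.003) for r in [render(cam,(x,y,0,1))])
            print(cam,o['conf'],o['bbox'],np.round(best,3))
s=observe();print(s['tcp_pos'],s['force'],s['joint_vel'].round(2))
E
python3 pk.py
```

```text
side 0.52 [286.1, 202.4, 20.5, 25.1] [0.925 0.52  0.143]
scene 0.93 [210.4, 177.6, 36.1, 46.4] [0.269 0.514 0.14 ]
[0.51450289 0.22207783 0.18177097] [4.55707037 2.47587861 5.13995438] [-0.01 -0.12  0.14  0.01  0.01 -0.06 -0.  ]
```

```bash
python3 - <<'E'
import fitpack
from fitpack import *
base=[b.copy() for b in fitpack.parts]
read_camera('scene');o=[o for o in outline_of('pack','scene') if abs(o['bbox'][0]-210)<12 and abs(o['bbox'][1]-178)<12][0];m=o['mask'].astype(np.float32)
res=[]
for t in np.arange(-.4,.41,.1):
  for dz in (-20,-10,0,10):
    R=np.array([[np.cos(t),0,np.sin(t)],[0,1,0],[-np.sin(t),0,np.cos(t)]])
    fitpack.parts[:]=[(b-[0,0,52])@R.T+[0,0,200+dz] for b in base]
    for y in (.135,.14,.145):
        r=render('scene',(.5144,y,0,1));res.append((round(float(1-np.minimum(r,m).sum()/np.maximum(r,m).sum()),3),round(t,1),dz,y))
print(sorted(res)[:6],m.sum(),render('scene',(.5144,.14,0,1)).sum(),o['bbox'])
E
```

```text
[(0.188, np.float64(-0.2), 0, 0.14), (0.201, np.float64(-0.2), 0, 0.145), (0.212, np.float64(-0.3), 0, 0.145), (0.224, np.float64(-0.3), 0, 0.14), (0.231, np.float64(-0.1), 0, 0.14), (0.253, np.float64(-0.2), 0, 0.135)] 887.0 1284.8125 [211.8, 175.1, 39.7, 48.1]
```

```bash
python3 -c "
from plant import *
print(finish_job())"
```

```text
the job is handed in; nothing more can be done
None
```

I handed the job in with the gripper still holding the platform upright on the stand's foot, the stand down and the pack hanging on the bar (tilted about 0.2 rad, limit 0.45); the hand-in returned no verdict.

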